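# Set out the polished samples for the microscope in the same order

### The job

Move the four coloured sample mounts from the grey storage tray to the white tray on top of the tray stack, in the same order counted from the red bar: the mount next to the grey tray's red bar goes in the place next to the white tray's red bar, and so on along the row. Stand each one upright on the middle of its black spot, polished face up; the stack is not always the same height, so lower each one until it meets the tray; never drop one or tip one over.

Things in the scene. Friction and masses are not known exactly. Their poses are not given: they have to be found in the camera images.
- mount_white: loose metallographic sample: an upright white resin cylinder, 32 mm in diameter and 30 mm high, about 60 g, with a steel square showing in its polished top. Origin: centre of its underside; z up along its axis. At the start it stands in the middle of the white disc in the storage tray.
- mount_yellow: loose metallographic sample: an upright yellow resin cylinder, 32 mm in diameter and 30 mm high, about 60 g, with a copper dot showing in its polished top. Origin: centre of its underside; z up along its axis. At the start it stands in the middle of the yellow disc in the storage tray.
- mount_green: loose metallographic sample: an upright green resin cylinder, 32 mm in diameter and 30 mm high, about 60 g, with a brass bar showing in its polished top. Origin: centre of its underside; z up along its axis. At the start it stands in the middle of the green disc in the storage tray.
- mount_blue: loose metallographic sample: an upright blue resin cylinder, 32 mm in diameter and 30 mm high, about 60 g, with an aluminium cross showing in its polished top. Origin: centre of its underside; z up along its axis. At the start it stands in the middle of the blue disc in the storage tray.
- disc_white: fixed flat white disc in one place of the storage tray, 46 mm in diameter, 3 mm thick, under the white mount; it stays there and shows which place that mount came from. Origin: centre of its underside.
- disc_yellow: fixed flat yellow disc in one place of the storage tray, 46 mm in diameter, 3 mm thick, under the yellow mount; it stays there and shows which place that mount came from. Origin: centre of its underside.
- disc_green: fixed flat green disc in one place of the storage tray, 46 mm in diameter, 3 mm thick, under the green mount; it stays there and shows which place that mount came from. Origin: centre of its underside.
- disc_blue: fixed flat blue disc in one place of the storage tray, 46 mm in diameter, 3 mm thick, under the blue mount; it stays there and shows which place that mount came from. Origin: centre of its underside.
- store_tray: fixed grey tray, 236 mm long (its x), 70 mm wide (y). Origin: centre of its underside; floor 8 mm above it. Four places in a row at y = 0: the first at x = +84 mm, then +28, -28, -84 mm, parted by strips 3 mm wide, 4 mm above the floor; long sides open. A red bar (10 mm wide, 6 mm above the floor) marks the +x end, next to the first place.
- stack_tray: fixed white tray, empty, top one of a stack whose height differs each time (floor 24 to 56 mm above the bench), turned any way. Same sizes as the grey tray: origin at the centre of the top tray's underside, floor 8 mm above it, places at x = +84 (beside the red bar), +28, -28, -84 mm, y = 0, each a flat black spot 40 mm across, with 4 mm strips between.
Not all that is in view belongs to the job. What is shaped like the mount_white but pink is not meant. Of the things that look like the mount_green, the larger one is meant.

How it is judged (in metres and radians):
At the end, for the whole second after the job is handed in: Each of the four mounts stands upright (within 0.1 rad) on the floor of the white tray (height within 3 mm), within 12 mm along and across the tray of the centre of the place that has the same number, counted from the red bar, as its own disc's place in the grey tray; all are at rest and let go (((x of disc_white in the frame of store_tray between 0.064 and 0.104 m and x of mount_white in the frame of stack_tray between 0.072 and 0.096 m) or (x of disc_white in the frame of store_tray between 0.008 and 0.048 m and x of mount_white in the frame of stack_tray between 0.016 and 0.04 m) or (x of disc_white in the frame of store_tray between -0.048 and -0.008 m and x of mount_white in the frame of stack_tray between -0.04 and -0.016 m) or (x of disc_white in the frame of store_tray between -0.104 and -0.064 m and x of mount_white in the frame of stack_tray between -0.096 and -0.072 m)) and y of mount_white in the frame of stack_tray between -0.012 and 0.012 m and z of mount_white in the frame of stack_tray between 0.005 and 0.011 m and angle between each of mount_white, mount_yellow, mount_green, mount_blue's own z axis and vertical below 0.1 rad and linear speed of each of mount_white, mount_yellow, mount_green, mount_blue below 0.02 m/s and ((x of disc_yellow in the frame of store_tray between 0.064 and 0.104 m and x of mount_yellow in the frame of stack_tray between 0.072 and 0.096 m) or (x of disc_yellow in the frame of store_tray between 0.008 and 0.048 m and x of mount_yellow in the frame of stack_tray between 0.016 and 0.04 m) or (x of disc_yellow in the frame of store_tray between -0.048 and -0.008 m and x of mount_yellow in the frame of stack_tray between -0.04 and -0.016 m) or (x of disc_yellow in the frame of store_tray between -0.104 and -0.064 m and x of mount_yellow in the frame of stack_tray between -0.096 and -0.072 m)) and y of mount_yellow in the frame of stack_tray between -0.012 and 0.012 m and z of mount_yellow in the frame of stack_tray between 0.005 and 0.011 m and ((x of disc_green in the frame of store_tray between 0.064 and 0.104 m and x of mount_green in the frame of stack_tray between 0.072 and 0.096 m) or (x of disc_green in the frame of store_tray between 0.008 and 0.048 m and x of mount_green in the frame of stack_tray between 0.016 and 0.04 m) or (x of disc_green in the frame of store_tray between -0.048 and -0.008 m and x of mount_green in the frame of stack_tray between -0.04 and -0.016 m) or (x of disc_green in the frame of store_tray between -0.104 and -0.064 m and x of mount_green in the frame of stack_tray between -0.096 and -0.072 m)) and y of mount_green in the frame of stack_tray between -0.012 and 0.012 m and z of mount_green in the frame of stack_tray between 0.005 and 0.011 m and ((x of disc_blue in the frame of store_tray between 0.064 and 0.104 m and x of mount_blue in the frame of stack_tray between 0.072 and 0.096 m) or (x of disc_blue in the frame of store_tray between 0.008 and 0.048 m and x of mount_blue in the frame of stack_tray between 0.016 and 0.04 m) or (x of disc_blue in the frame of store_tray between -0.048 and -0.008 m and x of mount_blue in the frame of stack_tray between -0.04 and -0.016 m) or (x of disc_blue in the frame of store_tray between -0.104 and -0.064 m and x of mount_blue in the frame of stack_tray between -0.096 and -0.072 m)) and y of mount_blue in the frame of stack_tray between -0.012 and 0.012 m and z of mount_blue in the frame of stack_tray between 0.005 and 0.011 m); the robot touches nothing.
It fails at once if a mount is tipped over (more than 45 degrees) (angle between any of mount_white, mount_yellow, mount_green, mount_blue's own z axis and vertical above 0.785 rad).
It fails at once if a mount is dropped or knocked flying (faster than 0.55 m/s, a fall of about 15 mm, while the fingers do not hold it) ((linear speed of mount_white above 0.55 m/s and contact force between the fingers and mount_white below 0.3 N) or (linear speed of mount_yellow above 0.55 m/s and contact force between the fingers and mount_yellow below 0.3 N) or (linear speed of mount_green above 0.55 m/s and contact force between the fingers and mount_green below 0.3 N) or (linear speed of mount_blue above 0.55 m/s and contact force between the fingers and mount_blue below 0.3 N)).
It also fails if it takes over 88 s, if anything falls off the work surface, if the arm or the gripper's body presses on something with over 40 N, if the wrist force passes 120 N, or if a joint passes its speed limit or range.

### The arm

A 6-joint arm with a two-finger parallel gripper is mounted at the origin on the work surface. World frame = base frame: x ahead of the robot, y to its left, z up, the work surface at z = 0. Lengths are in m, angles in degrees, forces in N, time in s.
With the tool pointing down it reaches from about 0.275 to 0.825 m from the base axis. Payload 4.9 kg.
Tool frame: the origin (TCP) lies at the very end of the fingers, on their centre line; the grasp point (between the pads) lies 19 mm behind it (bot.hold_point_z is the distance from the TCP to the grasp point, in m); z points along the fingers, y is the line along which they close (so a half turn about z gives the same grasp; the last joint's range is limited). The gripper opens to 85 mm and grips with 20 to 120 N. Pads are 22 mm wide; open, the fingers measure 114 mm over their backs; the gripper's body (76 mm by 85 mm) begins 54 mm behind the grasp point. The pads swing forward as they close: fully open they stand 13 mm farther back than shut.
Start: joints at [-83.549, 18.69, -11.035, 60.275, 0, 82.311], TCP at [0.134, -0.533, 0.231] pointing down, gripper open.
Joint ranges: [-152.03, 152.03], [-55.5, 102.48], [-74.3, 77.21], [-110.64, 120.58], [-84.22, 78.4], [-180, 180]. Speed limits (degrees/s): [147.25, 147.25, 180, 180, 180, 180].

### API

Orientations are given as a 3x3 rotation matrix whose columns are the frame's x, y, z axes.
In Python, from bench import bot gives the robot as it stands.
- The arm moves only by the shell command python3 -m crank 'ROWS' [FORCE]. ROWS is a JSON object whose one key "motion" holds a list of rows, each an object of numbers: "wx", "wy", "wz": the turn, a rotation vector about the tool's x, y, z in degrees; "tx", "ty", "tz": the shift along the tool's x, y, z in mm; "grip": the opening, from 0 (shut) to 1 (fully open). In form: {"motion": [{"wx": .., "wy": .., "wz": .., "tx": .., "ty": .., "tz": .., "grip": ..}, ...]}. A call has 1 to 12 rows; each row shifts and turns the commanded pose from where the row before left it, along the tool's axes as they then stand; what a row does not reach is not made up. A row lasts 1/10 s, in which the tool goes at most 50 mm and 8.59 degrees, less where a joint would pass 70% of its speed; a pose out of reach is approached as far as the arm can. A call is refused whole if a number of a shift passes 50 or a number of a turn 8.59, either way. A call with a gripper value outside its range is refused whole. The fingers move at their own pace and stop on an object; FORCE is the grip in N (left out, the last holds). Time passes only in rows, so rows that do not move let the fingers close. It gives the time, the measured TCP pose, the force, the opening and the grip force at its end, in the units of the state.
- bot.observe(): the state, without advancing time (a new reading comes with each control period).
- bot.capture(name): name is "scene" or "top" or "wrist"; returns the picture (400x640x3 uint8, red, green, blue); there is no depth.
- bot.calibration(name): a dict with "fx", "fy", "cx", "cy" (pixels), "extrinsics" (4x4, takes a point from camera to world coordinates); the wrist camera has in their place "tool_from_camera" (4x4, takes a point from camera to tool coordinates, whose origin is the TCP and whose axes are the flange's). Camera axes: x right, y down, z forward; pixel columns grow to the right and rows downward; lengths in m; the calibration is good to about 2 mm. A picture is of the moment at which its call begins: read the wrist's pose just before it. calibration takes no time and is no camera call.
- bot.hand_in(): hands the job in; it is judged then, once.
The state is a dict: "time": time; "joint_pos": joint angles; "qd": joint speeds; "joint_torque": joint torques, N m; "eef_pos": TCP position; "tool_rot": TCP orientation; "ft_force": force on the tool from outside, world axes, zero at the start; "wrist_torque": the same for the moment, N m; "gripper_width": finger opening in m; "grasp_force": force on a finger pad.
Only numpy, scipy, OpenCV 4.12 (cv2) and the standard library are available. Lean on these libraries where they do the work, as an engineer would, in place of code of your own. Each camera call takes 0.05 s, during which the arm holds its last target. There are 200 camera calls.

## Working session

There is one attempt and no reset: what is moved stays moved. The work goes in short steps, Python scripts to look and compute and a shell command to move; the robot and the scene stay as the last step left them, time stands still between calls to the robot, and variables do not carry over. Pictures are saved under pics/ and viewed, at most 14 in all, crops included, and the job is handed in when it is done.

```bash
mkdir -p pics; ls
python3 - <<'E'
from bench import bot
import cv2,numpy as np
o=bot.observe();print(o)
for n in("scene","top"):
    im=bot.capture(n);cv2.imwrite(f"pics/{n}0.png",im[:,:,::-1])
    c=bot.calibration(n);print(n,c)
print(bot.calibration("wrist"), bot.hold_point_z)
E
```

```text
pics
{'time': 0.0, 'joint_pos': array([-8.35477875e+01,  1.87326535e+01, -1.10914485e+01,  6.02754403e+01,
       -4.83670852e-04,  8.23132842e+01]), 'qd': array([-0.02663107,  0.06349727, -0.02777356, -0.05466983, -0.08079058,
        0.02276666]), 'joint_torque': array([-6.42740106e-04, -4.43396723e+01,  2.62441224e+01,  1.54784275e-02,
       -2.15427340e-04,  2.84299517e-06]), 'eef_pos': array([ 0.13431524, -0.53274583,  0.23050103]), 'tool_rot': array([[ 9.69706294e-01,  2.44273745e-01, -2.03620918e-04],
       [ 2.44273728e-01, -9.69704785e-01,  1.72538736e-03],
       [ 2.24014654e-04, -1.72285822e-03, -9.99998491e-01]]), 'ft_force': array([ 0.2618614 , -0.17080187,  0.70399757]), 'wrist_torque': array([ 0.00614702, -0.00469341, -0.02134162]), 'grasp_force': 0.0, 'gripper_width': 0.0853632382139839}
scene {'fx': 382.5105896281064, 'fy': 382.5105896281064, 'cx': 314.16288335865636, 'cy': 197.92512191693828, 'extrinsics': array([[-0.15567779,  0.48317901, -0.86156977,  1.22884395],
       [ 0.98761045,  0.09357116, -0.12597632,  0.0604697 ],
       [ 0.01974897, -0.87050702, -0.
[... 322 characters left out ...]
9983310e-04, -1.25834449e-02,
        -1.49875144e-02],
       [ 1.24940484e-02, -6.37848621e-02, -9.97885459e-01,
         8.15405810e-01],
       [ 0.00000000e+00,  0.00000000e+00,  0.00000000e+00,
         1.00000000e+00]])}
{'fx': 299.34191615738575, 'fy': 299.34191615738575, 'cx': 318.17860282833516, 'cy': 196.9858984909102, 'tool_from_camera': array([[ 5.04320763e-04, -9.47107875e-01, -3.20914971e-01,
         8.40993547e-02],
       [ 9.99999827e-01,  3.79981780e-04,  4.50078532e-04,
         8.74957832e-04],
       [-3.04331080e-04, -3.20915143e-01,  9.47107902e-01,
        -1.44154284e-01],
       [ 0.00000000e+00,  0.00000000e+00,  0.00000000e+00,
         1.00000000e+00]])} 0.0187
```

View pics/top0.png

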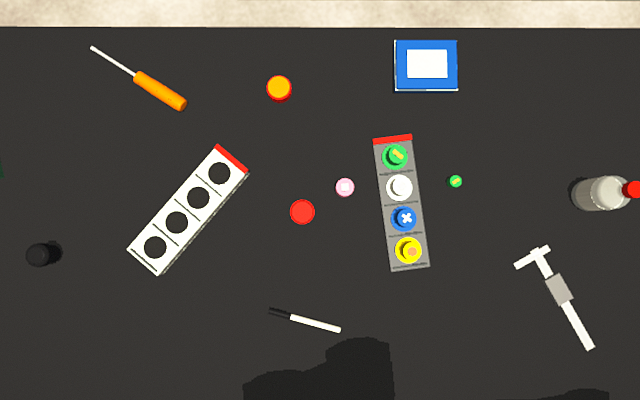

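View pics/scene0.png

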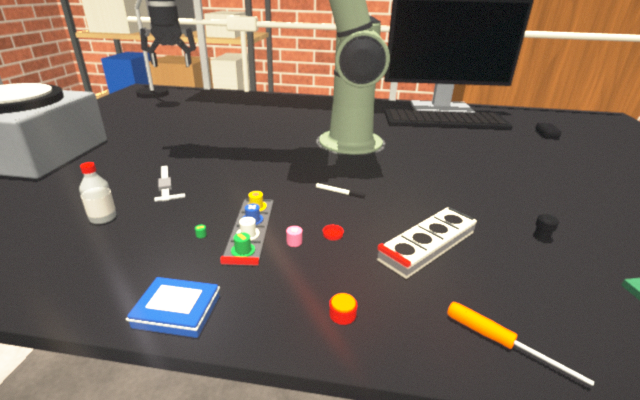

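Top view: the grey tray's red bar is at (393,139). Counted from it, the places are green (396,155), white (400,187), blue (403,218) and yellow (408,250). The white tray's red bar is at (231,159), with spots at (219,173), (198,197), (177,222) and (155,247).

Things that could be confused with the mounts:
- Small green (455,181): the smaller one, not meant.
- Pink cylinder (345,187): not meant.
- Orange/red cap (279,88) and red disc (302,211): not meant.
- Blue box (426,65): not meant.

I choose the four that stand on the discs in the grey tray.

```bash
cat > h.py <<'E'
import cv2,numpy as np
from bench import bot
def ray(name,px,T=None):
    c=bot.calibration(name);T=c["extrinsics"] if T is None else T
    d=T[:3,:3]@np.array([(px[0]-c["cx"])/c["fx"],(px[1]-c["cy"])/c["fy"],1]);return T[:3,3],d/np.linalg.norm(d)
def plane(r,z): return r[0]+r[1]*(z-r[0][2])/r[1][2]
def cross(rs):
    A=[np.eye(3)-np.outer(d,d) for o,d in rs];X=np.linalg.solve(sum(A),sum(a@o for a,(o,d) in zip(A,rs)))
    return X,max(np.linalg.norm(a@(X-o)) for a,(o,d) in zip(A,rs))
def wristT():
    o=bot.observe();T=np.eye(4);T[:3,:3]=o["tool_rot"];T[:3,3]=o["eef_pos"];return T@bot.calibration("wrist")["tool_from_camera"]
def blob(mask,seed,amin=20):
    "centre of ellipse of the contour nearest the seed"
    cs=[c for c in cv2.findContours(mask.astype(np.uint8)*255,cv2.RETR_LIST,cv2.CHAIN_APPROX_NONE)[0] if len(c)>=8 and cv2.contourArea(c)>amin]
    if not cs: return None
    f=lambda c:np.hypot(*(np.array(cv2.fitEllipse(c)[0])-seed))
    c=min(cs,key=f);return cv2.fitEllipse(c)
E
python3 - <<'E'
from h import *
t=cv2.imread("pics/top0.png");s=cv2.imread("pics/scene0.png")
cv2.imwrite("pics/crop1.png",np.hstack([cv2.resize(t[125:280,350:480],(400,477),interpolation=cv2.INTER_CUBIC),cv2.resize(s[180:270,190:290],(400,477),interpolation=cv2.INTER_CUBIC)]))
ts=[(219,173),(198,197),(177,222),(155,247)];ss=[(405,249),(422,238),(438,228),(453,219)]
P=[]
for a,b in zip(ts,ss):
    ea=blob(t.max(2)<110,a);eb=blob(s.max(2)<110,b)
    X,e=cross([ray("top",ea[0]),ray("scene",eb[0])]);P.append(X);print(np.round(ea[0]+ea[1],1),np.round(eb[0]+eb[1],1),X.round(4),round(e,4))
P=np.array(P);print(np.linalg.norm(np.diff(P,axis=0),axis=1),P.mean(0))
E
```

```text
[218.9 172.8  20.4  21.1] [404.3 248.6   8.8  17.7] [0.6229 0.148  0.0306] 0.001
[197.7 197.3  20.7  21.4] [421.9 238.    7.7  17.4] [0.5802 0.1843 0.0302] 0.001
[176.3 222.   20.7  21.5] [437.9 227.9   6.8  16.8] [0.5373 0.2203 0.0304] 0.0011
[154.6 246.9  20.7  21.7] [452.8 219.    6.1  16.2] [0.4945 0.257  0.0296] 0.0011
[0.05600554 0.05595931 0.05636977] [0.55872052 0.20239835 0.03020796]
```

View pics/crop1.png

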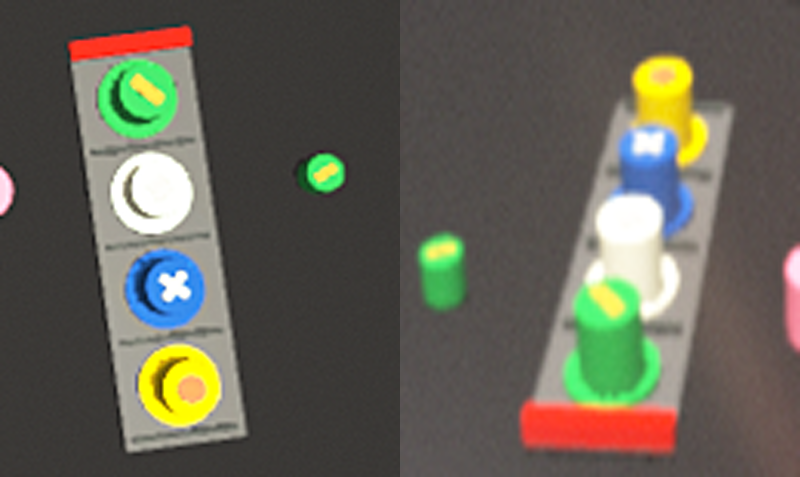

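The crop confirms that the four larger mounts stand on discs in the order green, white, blue, yellow from the red bar. The small green one on the right stands on the bench. Next I measure the mount tops from two views and the discs from the top view.

Run:
```python
from h import *
t=cv2.imread("pics/top0.png");s=cv2.imread("pics/scene0.png")
def hsv(i):return [x.astype(int) for x in cv2.split(cv2.cvtColor(i,cv2.COLOR_BGR2HSV))]
def masks(i):
    h,S,v=hsv(i)
    disc={'g':(h>45)&(h<85)&(S>120),'w':(S<45)&(v>150),'b':(h>95)&(h<125)&(S>120),'y':(h>23)&(h<34)&(S>150)}
    ins={'g':(h>15)&(h<40)&(S>60)&(v>120),'b':(S<90)&(v>170),'y':(h>5)&(h<22)&(S>60)&(v>120)}
    return disc,ins
dt,it=masks(t);ds,is_=masks(s)
cen=lambda m,p,r:(lambda ys,xs:(xs.mean()+int(p[0]-r),ys.mean()+int(p[1]-r),len(xs)))(*np.nonzero(m[int(p[1]-r):int(p[1]+r)+1,int(p[0]-r):int(p[0]+r)+1]))
seedT={'g':(398,154),'b':(406.5,218),'y':(412,251)};seedS={'g':(241.5,237),'b':(252,207),'y':(256,194)}
for k in 'gby':
    a=cen(it[k],seedT[k],7);b=cen(is_[k],seedS[k],6)
    X,e=cross([ray("top",a[:2]),ray("scene",b[:2])]);print(k,np.round(a,1),np.round(b,1),X.round(4),round(e,4))
D={}
for k,p in zip('gwby',[(395,157),(399,187.5),(403.5,218.5),(408.5,250)]):
    m=np.zeros(dt[k].shape,np.uint8);m[int(p[1])-18:int(p[1])+19,int(p[0])-18:int(p[0])+19]=1
    m&=dt[k].astype(np.uint8)
    ys,xs=np.nonzero(m);e=cv2.fitEllipse(cv2.convexHull(np.c_[xs,ys].astype(np.int32)))
    D[k]=plane(ray("top",e[0]),0.011);print(k,np.round(e[0]+e[1],1),D[k].round(4))
P=np.array([D[k] for k in 'gwby']);print(np.linalg.norm(np.diff(P,axis=0),axis=1),P.mean(0))
d=P[0]-P[3];print("store deg",np.degrees(np.arctan2(d[1],d[0])),"stack deg",np.degrees(np.arctan2(.148-.257,.6229-.4945)))
```

```text
g [397.4 153.7  57. ] [241.5 236.3  31. ] [ 0.6549 -0.1616  0.0411] 0.0007
b [406.4 217.5  69. ] [251.2 205.3  53. ] [ 0.5445 -0.1755  0.0443] 0.0014
y [411.7 251.1  60. ] [254.8 192.1  13. ] [ 0.4874 -0.184   0.0453] 0.0017
g [394.1 156.6  24.8  25.4] [ 0.6544 -0.1605  0.011 ]
w [398.7 189.3  37.4  88.1] [ 0.5954 -0.1679  0.011 ]
b [403.1 218.5  25.1  25.5] [ 0.5432 -0.1752  0.011 ]
y [407.5 249.7  25.2  25.9] [ 0.488  -0.1823  0.011 ]
[0.05944719 0.05269897 0.05569358] [ 0.57026932 -0.17148597  0.011     ]
store deg 7.433308968423569 stack deg -40.3282488189272
```

Spots are 56 mm apart, with the floor at about z = 30 mm. The mount tops are at about 41–45 mm, so the text's 41 mm fits. I move over the green mount with the fingers across the tray.

```bash
cat >> h.py <<'E'
def go(xy,z,ang):
    "print shift (mm, tool axes after turning) and turn about tool z (deg)"
    o=bot.observe();R=o["tool_rot"];cur=np.degrees(np.arctan2(R[1,0],R[0,0]));w=-((ang-cur+180)%360-180)
    a=np.radians(ang);Rn=np.array([[np.cos(a),np.sin(a),0],[np.sin(a),-np.cos(a),0],[0,0,-1]])
    d=np.array([*xy,z])-o["eef_pos"];print("t%.1f"%o["time"],"now-axes",(R.T@d*1e3).round(1),"turn",round(w,2),"after-turn",(Rn.T@d*1e3).round(1),"tilt",R[:,2].round(3),"F",o["ft_force"].round(1),"w",round(o["gripper_width"],4),"gf",round(o["grasp_force"],1),"pos",o["eef_pos"].round(4))
S={'g':(.6546,-.1610),'w':(.5992,-.1680),'b':(.5437,-.1754),'y':(.4880,-.1829)}
D={'g':(.6229,.1480),'w':(.5801,.1843),'b':(.5373,.2204),'y':(.4945,.2569)}
AS,AD=187.43,139.67
E
python3 -m crank '{"motion":[{"tx":42.5,"ty":-16.7},{"tx":42.5,"ty":-16.7},{"tx":42.5,"ty":-16.7},{"tx":42.5,"ty":-16.7},{"tx":42.5,"ty":-16.7},{"tx":42.5,"ty":-16.7},{"tx":42.5,"ty":-16.7},{"tx":42.5,"ty":-16.7},{"tx":42.5,"ty":-16.7},{"tx":42.5,"ty":-16.7},{"tx":42.5,"ty":-16.7},{"tx":42.5,"ty":-16.7}]}'
python3 -m crank '{"motion":[{"tx":42.5,"ty":-16.7},{"tx":42.5,"ty":-16.7},{"wz":-8.5},{"wz":-8.5},{"wz":-8.5},{"wz":-8.5},{"wz":-8.5},{"wz":-8.5},{"wz":-8.5},{"wz":-8.5},{"wz":-8.5},{"wz":-8.5}]}'
python3 -m crank '{"motion":[{"wz":-8.5},{"wz":-8.5},{"wz":-8.5},{"wz":-8.5},{"wz":-8.5},{"wz":-8.5},{"wz":-8.5},{"wz":-8.5},{"wz":-8.5},{"wz":-8.5},{"wz":-3.3},{}]}'
python3 - <<'E'
from h import *
go(S['g'],.23,AS);print(bot.observe()["joint_pos"].round(1))
T=wristT();im=bot.capture("wrist");cv2.imwrite("pics/w0.png",im[:,:,::-1]);np.save("w0.npy",T)
E
```

```text
t0.1 now-axes [ 595.3 -233.5    1.1] turn -173.29 after-turn [-564.   301.4    0.6] tilt [-0.     0.002 -1.   ] F [ 0.5  0.6 -0.2] w 0.0855 gf 0.0 pos [ 0.1343 -0.5328  0.2306]
[-83.5  18.7 -11.1  60.3   0.   82.3]validation failed for argument at $.mo...
validation failed for argument at $.mo...
validation failed for argument at $.mo...
```

View pics/w0.png

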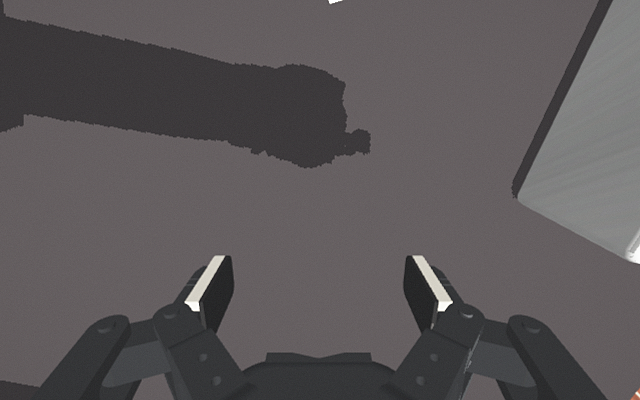

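The moves were refused, probably because every key is needed in each row. The picture shows only bench and fingers, so the arm hasn't moved. I resend with full rows.

```bash
python3 -m crank '{"motion":[{"wx":0,"wy":0,"wz":0,"tx":42.5,"ty":-16.7,"tz":0,"grip":1},{"wx":0,"wy":0,"wz":0,"tx":42.5,"ty":-16.7,"tz":0,"grip":1},{"wx":0,"wy":0,"wz":0,"tx":42.5,"ty":-16.7,"tz":0,"grip":1},{"wx":0,"wy":0,"wz":0,"tx":42.5,"ty":-16.7,"tz":0,"grip":1},{"wx":0,"wy":0,"wz":0,"tx":42.5,"ty":-16.7,"tz":0,"grip":1},{"wx":0,"wy":0,"wz":0,"tx":42.5,"ty":-16.7,"tz":0,"grip":1},{"wx":0,"wy":0,"wz":0,"tx":42.5,"ty":-16.7,"tz":0,"grip":1},{"wx":0,"wy":0,"wz":0,"tx":42.5,"ty":-16.7,"tz":0,"grip":1},{"wx":0,"wy":0,"wz":0,"tx":42.5,"ty":-16.7,"tz":0,"grip":1},{"wx":0,"wy":0,"wz":0,"tx":42.5,"ty":-16.7,"tz":0,"grip":1},{"wx":0,"wy":0,"wz":0,"tx":42.5,"ty":-16.7,"tz":0,"grip":1},{"wx":0,"wy":0,"wz":0,"tx":42.5,"ty":-16.7,"tz":0,"grip":1}]}' && \
python3 -m crank '{"motion":[{"wx":0,"wy":0,"wz":0,"tx":42.5,"ty":-16.7,"tz":0,"grip":1},{"wx":0,"wy":0,"wz":0,"tx":42.5,"ty":-16.7,"tz":0,"grip":1},{"wx":0,"wy":0,"wz":-8.5,"tx":0,"ty":0,"tz":0,"grip":1},{"wx":0,"wy":0,"wz":-8.5,"tx":0,"ty":0,"tz":0,"grip":1},{"wx":0,"wy":0,"wz":-8.5,"tx":0,"ty":0,"tz":0,"grip":1},{"wx":0,"wy":0,"wz":-8.5,"tx":0,"ty":0,"tz":0,"grip":1},{"wx":0,"wy":0,"wz":-8.5,"tx":0,"ty":0,"tz":0,"grip":1},{"wx":0,"wy":0,"wz":-8.5,"tx":0,"ty":0,"tz":0,"grip":1},{"wx":0,"wy":0,"wz":-8.5,"tx":0,"ty":0,"tz":0,"grip":1},{"wx":0,"wy":0,"wz":-8.5,"tx":0,"ty":0,"tz":0,"grip":1},{"wx":0,"wy":0,"wz":-8.5,"tx":0,"ty":0,"tz":0,"grip":1},{"wx":0,"wy":0,"wz":-8.5,"tx":0,"ty":0,"tz":0,"grip":1}]}' && \
python3 -m crank '{"motion":[{"wx":0,"wy":0,"wz":-8.5,"tx":0,"ty":0,"tz":0,"grip":1},{"wx":0,"wy":0,"wz":-8.5,"tx":0,"ty":0,"tz":0,"grip":1},{"wx":0,"wy":0,"wz":-8.5,"tx":0,"ty":0,"tz":0,"grip":1},{"wx":0,"wy":0,"wz":-8.5,"tx":0,"ty":0,"tz":0,"grip":1},{"wx":0,"wy":0,"wz":-8.5,"tx":0,"ty":0,"tz":0,"grip":1},{"wx":0,"wy":0,"wz":-8.5,"tx":0,"ty":0,"tz":0,"grip":1},{"wx":0,"wy":0,"wz":-8.5,"tx":0,"ty":0,"tz":0,"grip":1},{"wx":0,"wy":0,"wz":-8.5,"tx":0,"ty":0,"tz":0,"grip":1},{"wx":0,"wy":0,"wz":-8.5,"tx":0,"ty":0,"tz":0,"grip":1},{"wx":0,"wy":0,"wz":-8.5,"tx":0,"ty":0,"tz":0,"grip":1},{"wx":0,"wy":0,"wz":-3.3,"tx":0,"ty":0,"tz":0,"grip":1},{"wx":0,"wy":0,"wz":0,"tx":0,"ty":0,"tz":0,"grip":1}]}'
python3 - <<'E'
from h import *
go(S['g'],.23,AS);print(bot.observe()["joint_pos"].round(1))
T=wristT();im=bot.capture("wrist");cv2.imwrite("pics/w1.png",im[:,:,::-1]);np.save("w1.npy",T)
E
```

```text
time: 1.35
eef_pos: [0.5812, -0.213, 0.231]
tool_rot: [[0.97, 0.244, -0.0], [0.244, -0.97, 0.0], [-0.0, -0.0, -1.0]]
ft_force: [0.2, -1.1, 0.3]
gripper_width: 0.0856
grasp_force: 0.0
time: 2.55
eef_pos: [0.654, -0.1612, 0.2307]
tool_rot: [[-0.165, 0.986, -0.001], [0.986, 0.165, 0.0], [0.0, -0.001, -1.0]]
ft_force: [-0.3, 0.6, 0.1]
gripper_width: 0.0854
grasp_force: 0.0
time: 3.75
eef_pos: [0.654, -0.1612, 0.2308]
tool_rot: [[-0.992, -0.129, -0.001], [-0.129, 0.992, 0.0], [0.001, 0.0, -1.0]]
ft_force: [0.8, -0.6, -0.3]
gripper_width: 0.0853
grasp_force: 0.0
t3.8 now-axes [-0.6  0.1  0.8] turn -0.0 after-turn [-0.6  0.1  0.8] tilt [-0.001  0.    -1.   ] F [ 0.8 -0.6 -0.3] w 0.0853 gf 0.0 pos [ 0.654  -0.1612  0.2308]
[-20.1  32.3  10.2  68.    0.  -27.5]
```

View pics/w1.png

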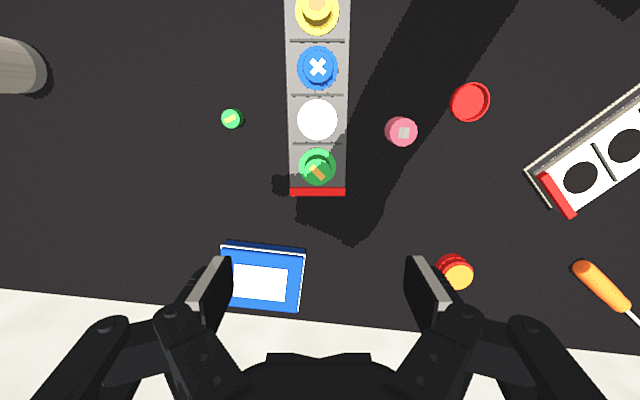

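The wrist view shows the row at column 317: green (317,168), white (317,120), blue (317,67), yellow (317,12). That is centred between the fingers. I check it numerically and triangulate with the top view.

Run:
```python
from h import *
T=np.load("w1.npy");im=cv2.imread("pics/w1.png");h,s,v=[x.astype(int) for x in cv2.split(cv2.cvtColor(im,cv2.COLOR_BGR2HSV))]
def c(m,x0,x1,y0,y1):
    ys,xs=np.nonzero(m[y0:y1,x0:x1]);return xs.mean()+x0,ys.mean()+y0,len(xs)
g=c((h>10)&(h<40)&(s>60)&(v>90),305,330,160,185);b=c((s<90)&(v>170),303,332,53,82);w=c((s<60)&(v>200),294,340,97,142)
for k,p,t in(('g',g,(397.4,153.7)),('b',b,(406.4,217.5))):
    X,e=cross([ray("wrist",p[:2],T),ray("top",t)]);print(k,np.round(p,1),"cross",X.round(4),round(e,4),"plane41",plane(ray("wrist",p[:2],T),.041).round(4))
print('w',np.round(w,1),plane(ray("wrist",w[:2],T),.03).round(4), plane(ray("top",(400,187)),.041))
```

```text
g [316.8 171.9 114. ] cross [ 0.6569 -0.1627  0.0332] 0.001 plane41 [ 0.6559 -0.1632  0.041 ]
b [317.5  66.3 206. ] cross [ 0.5446 -0.177   0.0308] 0.0 plane41 [ 0.5455 -0.1768  0.041 ]
w [ 316.4  117.8 1467. ] [ 0.5971 -0.1714  0.03  ] [ 0.59684508 -0.1645703   0.041     ]
```

Both views agree within about 2 mm. I descend to TCP z ≈ 15 mm and grip.

```bash
python3 -m crank '{"motion":[{"wx":0,"wy":0,"wz":0,"tx":-1,"ty":0,"tz":45,"grip":1},{"wx":0,"wy":0,"wz":0,"tx":0,"ty":0,"tz":45,"grip":1},{"wx":0,"wy":0,"wz":0,"tx":0,"ty":0,"tz":45,"grip":1},{"wx":0,"wy":0,"wz":0,"tx":0,"ty":0,"tz":40,"grip":1},{"wx":0,"wy":0,"wz":0,"tx":0,"ty":0,"tz":20,"grip":1},{"wx":0,"wy":0,"wz":0,"tx":0,"ty":0,"tz":15,"grip":1},{"wx":0,"wy":0,"wz":0,"tx":0,"ty":0,"tz":6,"grip":1},{"wx":0,"wy":0,"wz":0,"tx":0,"ty":0,"tz":0,"grip":1}]}' && \
python3 -m crank '{"motion":[{"wx":0,"wy":0,"wz":0,"tx":0,"ty":0,"tz":0,"grip":0.5},{"wx":0,"wy":0,"wz":0,"tx":0,"ty":0,"tz":0,"grip":0.3},{"wx":0,"wy":0,"wz":0,"tx":0,"ty":0,"tz":0,"grip":0.2},{"wx":0,"wy":0,"wz":0,"tx":0,"ty":0,"tz":0,"grip":0.2},{"wx":0,"wy":0,"wz":0,"tx":0,"ty":0,"tz":0,"grip":0.2},{"wx":0,"wy":0,"wz":0,"tx":0,"ty":0,"tz":0,"grip":0.2},{"wx":0,"wy":0,"wz":0,"tx":0,"ty":0,"tz":0,"grip":0.2},{"wx":0,"wy":0,"wz":0,"tx":0,"ty":0,"tz":0,"grip":0.2}]}' 30
```

```text
time: 4.6
eef_pos: [0.6552, -0.1612, 0.0151]
tool_rot: [[-0.992, -0.129, -0.0], [-0.129, 0.992, 0.0], [0.0, 0.0, -1.0]]
ft_force: [0.4, 1.1, 0.5]
gripper_width: 0.0852
grasp_force: 0.0
time: 5.4
eef_pos: [0.6559, -0.1614, 0.0164]
tool_rot: [[-0.992, -0.13, 0.002], [-0.13, 0.992, -0.0], [-0.001, -0.001, -1.0]]
ft_force: [-0.7, 0.3, 5.1]
gripper_width: 0.0309
grasp_force: 29.8
```

```bash
python3 -m crank '{"motion":[{"wx":0,"wy":0,"wz":0,"tx":0,"ty":0,"tz":-5,"grip":0.2},{"wx":0,"wy":0,"wz":0,"tx":0,"ty":0,"tz":-15,"grip":0.2},{"wx":0,"wy":0,"wz":0,"tx":0,"ty":0,"tz":-30,"grip":0.2},{"wx":0,"wy":0,"wz":0,"tx":0,"ty":0,"tz":-30,"grip":0.2},{"wx":0,"wy":0,"wz":0,"tx":0,"ty":0,"tz":-25,"grip":0.2},{"wx":0,"wy":0,"wz":7.96,"tx":0,"ty":0,"tz":-5,"grip":0.2},{"wx":0,"wy":0,"wz":7.96,"tx":0,"ty":0,"tz":0,"grip":0.2},{"wx":0,"wy":0,"wz":7.96,"tx":0,"ty":0,"tz":0,"grip":0.2},{"wx":0,"wy":0,"wz":7.96,"tx":0,"ty":0,"tz":0,"grip":0.2},{"wx":0,"wy":0,"wz":7.96,"tx":0,"ty":0,"tz":0,"grip":0.2},{"wx":0,"wy":0,"wz":7.96,"tx":0,"ty":0,"tz":0,"grip":0.2}]}' && \
python3 -m crank '{"motion":[{"wx":0,"wy":0,"wz":0,"tx":15,"ty":15,"tz":0,"grip":0.2},{"wx":0,"wy":0,"wz":0,"tx":28,"ty":27,"tz":0,"grip":0.2},{"wx":0,"wy":0,"wz":0,"tx":28,"ty":27,"tz":0,"grip":0.2},{"wx":0,"wy":0,"wz":0,"tx":28,"ty":27,"tz":0,"grip":0.2},{"wx":0,"wy":0,"wz":0,"tx":28,"ty":27,"tz":0,"grip":0.2},{"wx":0,"wy":0,"wz":0,"tx":28,"ty":27,"tz":0,"grip":0.2},{"wx":0,"wy":0,"wz":0,"tx":28,"ty":27,"tz":0,"grip":0.2},{"wx":0,"wy":0,"wz":0,"tx":28,"ty":25,"tz":0,"grip":0.2},{"wx":0,"wy":0,"wz":0,"tx":14,"ty":12,"tz":0,"grip":0.2},{"wx":0,"wy":0,"wz":0,"tx":0,"ty":0,"tz":0,"grip":0.2},{"wx":0,"wy":0,"wz":0,"tx":0,"ty":0,"tz":0,"grip":0.2}]}'
python3 - <<'E'
from h import *
go(D['g'],.035,AD)
T=wristT();im=bot.capture("wrist");cv2.imwrite("pics/w2.png",im[:,:,::-1]);np.save("w2.npy",T)
E
```

```text
time: 6.5
eef_pos: [0.6552, -0.1611, 0.1262]
tool_rot: [[-0.759, 0.651, 0.0], [0.651, 0.759, -0.0], [-0.0, 0.0, -1.0]]
ft_force: [0.4, -0.9, 0.3]
gripper_width: 0.031
grasp_force: 29.8
time: 7.6
eef_pos: [0.622, 0.1477, 0.1256]
tool_rot: [[-0.763, 0.646, 0.0], [0.646, 0.763, -0.001], [-0.001, -0.0, -1.0]]
ft_force: [0.4, 0.4, -0.7]
gripper_width: 0.0311
grasp_force: 29.8
t7.6 now-axes [-0.5  0.9 90.6] turn 0.09 after-turn [-0.5  0.8 90.6] tilt [ 0.    -0.001 -1.   ] F [ 0.4  0.4 -0.7] w 0.0311 gf 29.8 pos [0.622  0.1477 0.1256]
```

View pics/w2.png

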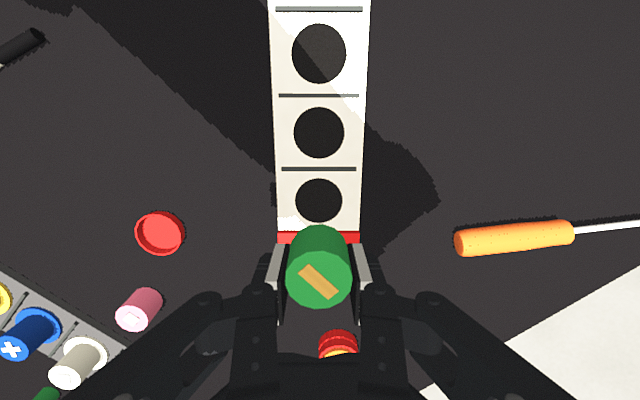

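The green mount is held upright. The white tray's spots are at (319,200), (319,132) and (319,53), with the red bar at (318,237), so the first place is straight ahead. I check the spot positions and floor height with this second view.

Run:
```python
from h import *
T=np.load("w2.npy");im=cv2.imread("pics/w2.png")
for p,t in(((319,200),(218.9,172.8)),((319,132),(197.7,197.3)),((319,53),(176.3,222.))):
    e=blob(im.max(2)<75,p,300);r=ray("wrist",e[0],T)
    X,er=cross([r,ray("top",t)]);print(np.round(e[0]+e[1],1),"cross",X.round(4),round(er,4),"plane30",plane(r,.03).round(4))
```

```text
[318.3 200.1  42.6  45.4] cross [0.6224 0.1478 0.0371] 0.0004 plane30 [0.6247 0.1463 0.03  ]
[318.4 132.3  48.9  49.8] cross [0.5803 0.1834 0.0376] 0.0006 plane30 [0.5816 0.1829 0.03  ]
[318.4  53.1  53.   58.7] cross [0.5381 0.2194 0.0358] 0.0009 plane30 [0.5383 0.2195 0.03  ]
```

XY agrees. The floor is somewhere between 30 and 37 mm, so I lower by feel.

```bash
python3 -m crank '{"motion":[{"wx":0,"wy":0,"wz":0,"tx":-0.5,"ty":0.8,"tz":25,"grip":0.2},{"wx":0,"wy":0,"wz":0,"tx":0,"ty":0,"tz":25,"grip":0.2},{"wx":0,"wy":0,"wz":0,"tx":0,"ty":0,"tz":20,"grip":0.2},{"wx":0,"wy":0,"wz":0,"tx":0,"ty":0,"tz":7,"grip":0.2},{"wx":0,"wy":0,"wz":0,"tx":0,"ty":0,"tz":2,"grip":0.2},{"wx":0,"wy":0,"wz":0,"tx":0,"ty":0,"tz":1,"grip":0.2},{"wx":0,"wy":0,"wz":0,"tx":0,"ty":0,"tz":0,"grip":0.2},{"wx":0,"wy":0,"wz":0,"tx":0,"ty":0,"tz":0,"grip":0.2}]}' | grep -E "eef|ft_"
python3 -m crank '{"motion":[{"wx":0,"wy":0,"wz":0,"tx":0,"ty":0,"tz":1,"grip":0.2},{"wx":0,"wy":0,"wz":0,"tx":0,"ty":0,"tz":1,"grip":0.2},{"wx":0,"wy":0,"wz":0,"tx":0,"ty":0,"tz":0,"grip":0.2}]}'| grep -E "eef|ft_"
python3 -m crank '{"motion":[{"wx":0,"wy":0,"wz":0,"tx":0,"ty":0,"tz":1,"grip":0.2},{"wx":0,"wy":0,"wz":0,"tx":0,"ty":0,"tz":1,"grip":0.2},{"wx":0,"wy":0,"wz":0,"tx":0,"ty":0,"tz":0,"grip":0.2}]}'| grep -E "eef|ft_"
```

```text
eef_pos: [0.6239, 0.1479, 0.0464]
ft_force: [0.1, -0.7, -1.0]
eef_pos: [0.623, 0.148, 0.0433]
ft_force: [-0.2, -0.3, -1.1]
eef_pos: [0.6229, 0.1479, 0.041]
ft_force: [0.1, 0.2, -1.0]
```

```bash
python3 -m crank '{"motion":[{"wx":0,"wy":0,"wz":0,"tx":0,"ty":0,"tz":1,"grip":0.2},{"wx":0,"wy":0,"wz":0,"tx":0,"ty":0,"tz":1,"grip":0.2},{"wx":0,"wy":0,"wz":0,"tx":0,"ty":0,"tz":0,"grip":0.2}]}' | grep -E "eef|ft_"
python3 -m crank '{"motion":[{"wx":0,"wy":0,"wz":0,"tx":0,"ty":0,"tz":1,"grip":0.2},{"wx":0,"wy":0,"wz":0,"tx":0,"ty":0,"tz":0,"grip":0.2}]}'| grep -E "eef|ft_"
python3 -m crank '{"motion":[{"wx":0,"wy":0,"wz":0,"tx":0,"ty":0,"tz":1,"grip":0.2},{"wx":0,"wy":0,"wz":0,"tx":0,"ty":0,"tz":0,"grip":0.2}]}'| grep -E "eef|ft_"
```

```text
eef_pos: [0.6229, 0.1479, 0.0391]
ft_force: [-1.1, -0.1, -1.6]
eef_pos: [0.623, 0.1479, 0.0381]
ft_force: [-0.0, -0.4, -1.5]
eef_pos: [0.623, 0.1478, 0.0371]
ft_force: [0.7, 0.2, -1.3]
```

```bash
python3 -m crank '{"motion":[{"wx":0,"wy":0,"wz":0,"tx":0,"ty":0,"tz":1,"grip":0.2},{"wx":0,"wy":0,"wz":0,"tx":0,"ty":0,"tz":0,"grip":0.2}]}' | grep -E "eef|ft_"
python3 -m crank '{"motion":[{"wx":0,"wy":0,"wz":0,"tx":0,"ty":0,"tz":1,"grip":0.2},{"wx":0,"wy":0,"wz":0,"tx":0,"ty":0,"tz":0,"grip":0.2}]}'| grep -E "eef|ft_"
```

```text
eef_pos: [0.6231, 0.1479, 0.0362]
ft_force: [-1.1, 0.1, -0.9]
eef_pos: [0.6231, 0.1479, 0.0361]
ft_force: [-2.4, -0.5, 5.9]
```

```bash
python3 -m crank '{"motion":[{"wx":0,"wy":0,"wz":0,"tx":0,"ty":0,"tz":0.5,"grip":0.2},{"wx":0,"wy":0,"wz":0,"tx":0,"ty":0,"tz":0,"grip":0.2}]}'| grep -E "eef|ft_"
```

```text
eef_pos: [0.6231, 0.1479, 0.0361]
ft_force: [-3.7, -0.3, 8.0]
```

Contact is at TCP z ≈ 36.1 mm. I release, rise, and view the placing.

```bash
python3 -m crank '{"motion":[{"wx":0,"wy":0,"wz":0,"tx":0,"ty":0,"tz":-1,"grip":0.2},{"wx":0,"wy":0,"wz":0,"tx":0,"ty":0,"tz":0,"grip":0.45},{"wx":0,"wy":0,"wz":0,"tx":0,"ty":0,"tz":0,"grip":0.6},{"wx":0,"wy":0,"wz":0,"tx":0,"ty":0,"tz":0,"grip":0.8},{"wx":0,"wy":0,"wz":0,"tx":0,"ty":0,"tz":0,"grip":0.8},{"wx":0,"wy":0,"wz":0,"tx":0,"ty":0,"tz":-10,"grip":0.8},{"wx":0,"wy":0,"wz":0,"tx":0,"ty":0,"tz":-30,"grip":1},{"wx":0,"wy":0,"wz":0,"tx":0,"ty":0,"tz":-30,"grip":1},{"wx":0,"wy":0,"wz":0,"tx":0,"ty":0,"tz":-25,"grip":1}]}' &&
python3 -m crank '{"motion":[{"wx":0,"wy":0,"wz":-7.95,"tx":0,"ty":0,"tz":0,"grip":1},{"wx":0,"wy":0,"wz":-7.95,"tx":0,"ty":0,"tz":0,"grip":1},{"wx":0,"wy":0,"wz":-7.95,"tx":0,"ty":0,"tz":0,"grip":1},{"wx":0,"wy":0,"wz":-7.95,"tx":0,"ty":0,"tz":0,"grip":1},{"wx":0,"wy":0,"wz":-7.95,"tx":0,"ty":0,"tz":0,"grip":1},{"wx":0,"wy":0,"wz":-7.95,"tx":0,"ty":0,"tz":0,"grip":1},{"wx":0,"wy":0,"wz":0,"tx":0,"ty":0,"tz":0,"grip":1}]}' | grep eef
python3 - <<'E'
from h import *
go(S['w'],.016,AS)
T=wristT();im=bot.capture("wrist");np.save("w3.npy",T)
t=bot.capture("top");s=bot.capture("scene")
cv2.imwrite("pics/t3.png",t[:,:,::-1]);cv2.imwrite("pics/s3.png",s[:,:,::-1])
cv2.imwrite("pics/c3.png",np.hstack([cv2.resize(im[:,:,::-1],(480,300)),cv2.resize(s[180:280,350:490,::-1],(300,300))]))
E
```

```text
time: 11.25
eef_pos: [0.6235, 0.1479, 0.1331]
tool_rot: [[-0.762, 0.647, 0.002], [0.647, 0.762, 0.0], [-0.001, 0.001, -1.0]]
ft_force: [0.6, -0.4, 0.0]
gripper_width: 0.0854
grasp_force: 0.0
eef_pos: [0.6232, 0.1479, 0.1315]
t11.9 now-axes [  64.4 -310.2  115.5] turn -0.06 after-turn [  64.6 -310.2  115.5] tilt [ 0.001  0.    -1.   ] F [ 0.3 -1.2 -0.6] w 0.0853 gf 0.0 pos [0.6232 0.1479 0.1315]
```

View pics/c3.png

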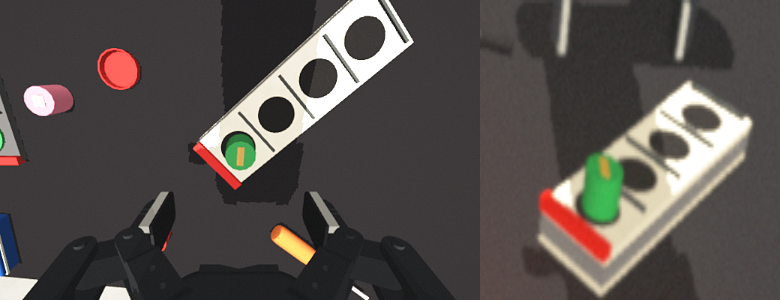

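The green mount stands upright on the first spot (crop (240,150)). Next is the white mount.

```bash
python3 -m crank '{"motion":[{"wx":0,"wy":0,"wz":0,"tx":5,"ty":-22,"tz":0,"grip":1},{"wx":0,"wy":0,"wz":0,"tx":9.2,"ty":-44,"tz":0,"grip":1},{"wx":0,"wy":0,"wz":0,"tx":9.2,"ty":-44,"tz":0,"grip":1},{"wx":0,"wy":0,"wz":0,"tx":9.2,"ty":-44,"tz":0,"grip":1},{"wx":0,"wy":0,"wz":0,"tx":9.2,"ty":-44,"tz":0,"grip":1},{"wx":0,"wy":0,"wz":0,"tx":9.2,"ty":-44,"tz":0,"grip":1},{"wx":0,"wy":0,"wz":0,"tx":9.2,"ty":-44,"tz":0,"grip":1},{"wx":0,"wy":0,"wz":0,"tx":4.3,"ty":-24,"tz":0,"grip":1},{"wx":0,"wy":0,"wz":0,"tx":0,"ty":0,"tz":0,"grip":1},{"wx":0,"wy":0,"wz":0,"tx":0,"ty":0,"tz":0,"grip":1}]}' | grep -E "time|eef" &&
python3 -m crank '{"motion":[{"wx":0,"wy":0,"wz":0,"tx":0,"ty":0,"tz":40,"grip":1},{"wx":0,"wy":0,"wz":0,"tx":0,"ty":0,"tz":40,"grip":1},{"wx":0,"wy":0,"wz":0,"tx":0,"ty":0,"tz":25,"grip":1},{"wx":0,"wy":0,"wz":0,"tx":0,"ty":0,"tz":9,"grip":1},{"wx":0,"wy":0,"wz":0,"tx":0,"ty":0,"tz":0,"grip":1},{"wx":0,"wy":0,"wz":0,"tx":0,"ty":0,"tz":0,"grip":1}]}' | grep -E "time|eef|ft_"
python3 - <<'E'
from h import *
go(S['w'],.016,AS)
E
```

```text
time: 13.1
eef_pos: [0.5987, -0.1681, 0.1308]
time: 13.7
eef_pos: [0.6, -0.1674, 0.0181]
ft_force: [-0.4, 0.2, 1.1]
t13.7 now-axes [ 0.9 -0.5  2.1] turn 0.0 after-turn [ 0.9 -0.5  2.1] tilt [ 0.002 -0.001 -1.   ] F [-0.4  0.2  1.1] w 0.0857 gf 0.0 pos [ 0.6    -0.1674  0.0181]
```

```bash
python3 -m crank '{"motion":[{"wx":0,"wy":0,"wz":0,"tx":1,"ty":-0.5,"tz":2,"grip":0.5},{"wx":0,"wy":0,"wz":0,"tx":0,"ty":0,"tz":0,"grip":0.3},{"wx":0,"wy":0,"wz":0,"tx":0,"ty":0,"tz":0,"grip":0.2},{"wx":0,"wy":0,"wz":0,"tx":0,"ty":0,"tz":0,"grip":0.2},{"wx":0,"wy":0,"wz":0,"tx":0,"ty":0,"tz":0,"grip":0.2},{"wx":0,"wy":0,"wz":0,"tx":0,"ty":0,"tz":0,"grip":0.2},{"wx":0,"wy":0,"wz":0,"tx":0,"ty":0,"tz":0,"grip":0.2},{"wx":0,"wy":0,"wz":0,"tx":0,"ty":0,"tz":0,"grip":0.2}]}' 30 &&
python3 -m crank '{"motion":[{"wx":0,"wy":0,"wz":0,"tx":0,"ty":0,"tz":-5,"grip":0.2},{"wx":0,"wy":0,"wz":0,"tx":0,"ty":0,"tz":-15,"grip":0.2},{"wx":0,"wy":0,"wz":0,"tx":0,"ty":0,"tz":-30,"grip":0.2},{"wx":0,"wy":0,"wz":0,"tx":0,"ty":0,"tz":-30,"grip":0.2},{"wx":0,"wy":0,"wz":0,"tx":0,"ty":0,"tz":-25,"grip":0.2},{"wx":0,"wy":0,"wz":7.96,"tx":0,"ty":0,"tz":-5,"grip":0.2},{"wx":0,"wy":0,"wz":7.96,"tx":0,"ty":0,"tz":0,"grip":0.2},{"wx":0,"wy":0,"wz":7.96,"tx":0,"ty":0,"tz":0,"grip":0.2},{"wx":0,"wy":0,"wz":7.96,"tx":0,"ty":0,"tz":0,"grip":0.2},{"wx":0,"wy":0,"wz":7.96,"tx":0,"ty":0,"tz":0,"grip":0.2},{"wx":0,"wy":0,"wz":7.96,"tx":0,"ty":0,"tz":0,"grip":0.2},{"wx":0,"wy":0,"wz":0,"tx":0,"ty":0,"tz":0,"grip":0.2}]}' | grep -E "gri|gra"
python3 - <<'E'
from h import *
go(D['w'],.04,AD)
E
```

```text
time: 14.5
eef_pos: [0.5984, -0.1687, 0.0156]
tool_rot: [[-0.992, -0.128, 0.001], [-0.128, 0.992, -0.0], [-0.001, -0.001, -1.0]]
ft_force: [-1.0, 0.5, 6.6]
gripper_width: 0.0311
grasp_force: 29.6
gripper_width: 0.0312
grasp_force: 29.8
t15.7 now-axes [242.1 257.2  85.5] turn -0.03 after-turn [242.  257.3  85.6] tilt [ 0. -0. -1.] F [-0.9  0.4 -0.7] w 0.0312 gf 29.8 pos [ 0.598  -0.1685  0.1256]
```

```bash
python3 -m crank '{"motion":[{"wx":0,"wy":0,"wz":0,"tx":15,"ty":16,"tz":0,"grip":0.2},{"wx":0,"wy":0,"wz":0,"tx":28,"ty":30,"tz":0,"grip":0.2},{"wx":0,"wy":0,"wz":0,"tx":28,"ty":30,"tz":0,"grip":0.2},{"wx":0,"wy":0,"wz":0,"tx":28,"ty":30,"tz":0,"grip":0.2},{"wx":0,"wy":0,"wz":0,"tx":28,"ty":30,"tz":0,"grip":0.2},{"wx":0,"wy":0,"wz":0,"tx":28,"ty":30,"tz":0,"grip":0.2},{"wx":0,"wy":0,"wz":0,"tx":28,"ty":30,"tz":0,"grip":0.2},{"wx":0,"wy":0,"wz":0,"tx":28,"ty":30,"tz":0,"grip":0.2},{"wx":0,"wy":0,"wz":0,"tx":20,"ty":20,"tz":0,"grip":0.2},{"wx":0,"wy":0,"wz":0,"tx":11,"ty":11,"tz":0,"grip":0.2},{"wx":0,"wy":0,"wz":0,"tx":0,"ty":0,"tz":0,"grip":0.2},{"wx":0,"wy":0,"wz":0,"tx":0,"ty":0,"tz":0,"grip":0.2}]}' | grep -E "time|eef" &&
python3 -m crank '{"motion":[{"wx":0,"wy":0,"wz":0,"tx":0,"ty":0,"tz":25,"grip":0.2},{"wx":0,"wy":0,"wz":0,"tx":0,"ty":0,"tz":30,"grip":0.2},{"wx":0,"wy":0,"wz":0,"tx":0,"ty":0,"tz":20,"grip":0.2},{"wx":0,"wy":0,"wz":0,"tx":0,"ty":0,"tz":8,"grip":0.2},{"wx":0,"wy":0,"wz":0,"tx":0,"ty":0,"tz":3,"grip":0.2},{"wx":0,"wy":0,"wz":0,"tx":0,"ty":0,"tz":0,"grip":0.2},{"wx":0,"wy":0,"wz":0,"tx":0,"ty":0,"tz":0,"grip":0.2}]}' | grep -E "eef|ft_"
python3 - <<'E'
from h import *
go(D['w'],.0355,AD)
E
```

```text
time: 16.9
eef_pos: [0.5802, 0.1834, 0.1249]
eef_pos: [0.5812, 0.1839, 0.04]
ft_force: [-0.2, -1.0, -0.7]
t17.6 now-axes [ 1.1 -0.4  4.5] turn -0.07 after-turn [ 1.1 -0.4  4.5] tilt [ 0.002  0.    -1.   ] F [-0.2 -1.  -0.7] w 0.031 gf 29.9 pos [0.5812 0.1839 0.04  ]
```

```bash
python3 -m crank '{"motion":[{"wx":0,"wy":0,"wz":0,"tx":0.5,"ty":0,"tz":2,"grip":0.2},{"wx":0,"wy":0,"wz":0,"tx":0,"ty":0,"tz":1,"grip":0.2},{"wx":0,"wy":0,"wz":0,"tx":0,"ty":0,"tz":0,"grip":0.2},{"wx":0,"wy":0,"wz":0,"tx":0,"ty":0,"tz":0,"grip":0.2}]}' | grep -E "eef|ft_"
python3 -m crank '{"motion":[{"wx":0,"wy":0,"wz":0,"tx":0,"ty":0,"tz":1,"grip":0.2},{"wx":0,"wy":0,"wz":0,"tx":0,"ty":0,"tz":0,"grip":0.2}]}' | grep -E "eef|ft_"
python3 -m crank '{"motion":[{"wx":0,"wy":0,"wz":0,"tx":0,"ty":0,"tz":1,"grip":0.2},{"wx":0,"wy":0,"wz":0,"tx":0,"ty":0,"tz":0,"grip":0.2}]}' | grep -E "eef|ft_"
```

```text
eef_pos: [0.5798, 0.1845, 0.0359]
ft_force: [0.1, 0.8, -0.3]
eef_pos: [0.5799, 0.1846, 0.0353]
ft_force: [-2.2, 0.2, 4.0]
eef_pos: [0.5799, 0.1846, 0.0353]
ft_force: [-3.6, -0.6, 10.9]
```

Contact at the expected height. I release, rise and turn back.

```bash
python3 -m crank '{"motion":[{"wx":0,"wy":0,"wz":0,"tx":0,"ty":0,"tz":-1.5,"grip":0.2},{"wx":0,"wy":0,"wz":0,"tx":0,"ty":0,"tz":0,"grip":0.45},{"wx":0,"wy":0,"wz":0,"tx":0,"ty":0,"tz":0,"grip":0.6},{"wx":0,"wy":0,"wz":0,"tx":0,"ty":0,"tz":0,"grip":0.8},{"wx":0,"wy":0,"wz":0,"tx":0,"ty":0,"tz":0,"grip":0.8},{"wx":0,"wy":0,"wz":0,"tx":0,"ty":0,"tz":-10,"grip":0.8},{"wx":0,"wy":0,"wz":0,"tx":0,"ty":0,"tz":-30,"grip":1},{"wx":0,"wy":0,"wz":0,"tx":0,"ty":0,"tz":-30,"grip":1},{"wx":0,"wy":0,"wz":0,"tx":0,"ty":0,"tz":-25,"grip":1}]}' | grep -E "eef|gri" &&
python3 -m crank '{"motion":[{"wx":0,"wy":0,"wz":-7.96,"tx":0,"ty":0,"tz":0,"grip":1},{"wx":0,"wy":0,"wz":-7.96,"tx":0,"ty":0,"tz":0,"grip":1},{"wx":0,"wy":0,"wz":-7.96,"tx":0,"ty":0,"tz":0,"grip":1},{"wx":0,"wy":0,"wz":-7.96,"tx":0,"ty":0,"tz":0,"grip":1},{"wx":0,"wy":0,"wz":-7.96,"tx":0,"ty":0,"tz":0,"grip":1},{"wx":0,"wy":0,"wz":-7.96,"tx":0,"ty":0,"tz":0,"grip":1},{"wx":0,"wy":0,"wz":0,"tx":0,"ty":0,"tz":0,"grip":1}]}' | grep eef
python3 - <<'E'
from h import *
go(S['b'],.016,AS)
E
```

```text
eef_pos: [0.5802, 0.1845, 0.1326]
gripper_width: 0.0857
eef_pos: [0.5799, 0.1845, 0.131]
t20.0 now-axes [  82.1 -352.3  114.9] turn -0.06 after-turn [  82.4 -352.2  115. ] tilt [ 0.001  0.    -1.   ] F [ 0.8 -0.1  0.2] w 0.0853 gf 0.0 pos [0.5799 0.1845 0.131 ]
```

```bash
python3 -m crank '{"motion":[{"wx":0,"wy":0,"wz":0,"tx":5,"ty":-22,"tz":0,"grip":1},{"wx":0,"wy":0,"wz":0,"tx":10,"ty":-44,"tz":0,"grip":1},{"wx":0,"wy":0,"wz":0,"tx":10,"ty":-44,"tz":0,"grip":1},{"wx":0,"wy":0,"wz":0,"tx":10,"ty":-44,"tz":0,"grip":1},{"wx":0,"wy":0,"wz":0,"tx":10,"ty":-44,"tz":0,"grip":1},{"wx":0,"wy":0,"wz":0,"tx":10,"ty":-44,"tz":0,"grip":1},{"wx":0,"wy":0,"wz":0,"tx":10,"ty":-44,"tz":0,"grip":1},{"wx":0,"wy":0,"wz":0,"tx":10,"ty":-44,"tz":0,"grip":1},{"wx":0,"wy":0,"wz":0,"tx":7,"ty":-22,"tz":0,"grip":1},{"wx":0,"wy":0,"wz":0,"tx":0,"ty":0,"tz":0,"grip":1},{"wx":0,"wy":0,"wz":0,"tx":0,"ty":0,"tz":0,"grip":1}]}' | grep -E "time|eef" &&
python3 -m crank '{"motion":[{"wx":0,"wy":0,"wz":0,"tx":0,"ty":0,"tz":40,"grip":1},{"wx":0,"wy":0,"wz":0,"tx":0,"ty":0,"tz":40,"grip":1},{"wx":0,"wy":0,"wz":0,"tx":0,"ty":0,"tz":25,"grip":1},{"wx":0,"wy":0,"wz":0,"tx":0,"ty":0,"tz":9,"grip":1},{"wx":0,"wy":0,"wz":0,"tx":0,"ty":0,"tz":0,"grip":1},{"wx":0,"wy":0,"wz":0,"tx":0,"ty":0,"tz":0,"grip":1}]}' | grep -E "time|eef|ft_"
python3 - <<'E'
from h import *
go(S['b'],.016,AS)
E
```

```text
time: 21.1
eef_pos: [0.5435, -0.1754, 0.1305]
time: 21.7
eef_pos: [0.5447, -0.1749, 0.0175]
ft_force: [-0.0, 0.3, 0.5]
t21.7 now-axes [ 1.1 -0.4  1.5] turn -0.01 after-turn [ 1.1 -0.4  1.5] tilt [ 0.002 -0.001 -1.   ] F [-0.   0.3  0.5] w 0.0855 gf 0.0 pos [ 0.5447 -0.1749  0.0175]
```

```bash
python3 -m crank '{"motion":[{"wx":0,"wy":0,"wz":0,"tx":0,"ty":0,"tz":1.5,"grip":0.5},{"wx":0,"wy":0,"wz":0,"tx":0,"ty":0,"tz":0,"grip":0.3},{"wx":0,"wy":0,"wz":0,"tx":0,"ty":0,"tz":0,"grip":0.2},{"wx":0,"wy":0,"wz":0,"tx":0,"ty":0,"tz":0,"grip":0.2},{"wx":0,"wy":0,"wz":0,"tx":0,"ty":0,"tz":0,"grip":0.2},{"wx":0,"wy":0,"wz":0,"tx":0,"ty":0,"tz":0,"grip":0.2},{"wx":0,"wy":0,"wz":0,"tx":0,"ty":0,"tz":0,"grip":0.2},{"wx":0,"wy":0,"wz":0,"tx":0,"ty":0,"tz":0,"grip":0.2}]}' 30 &&
python3 -m crank '{"motion":[{"wx":0,"wy":0,"wz":0,"tx":0,"ty":0,"tz":-5,"grip":0.2},{"wx":0,"wy":0,"wz":0,"tx":0,"ty":0,"tz":-15,"grip":0.2},{"wx":0,"wy":0,"wz":0,"tx":0,"ty":0,"tz":-30,"grip":0.2},{"wx":0,"wy":0,"wz":0,"tx":0,"ty":0,"tz":-30,"grip":0.2},{"wx":0,"wy":0,"wz":0,"tx":0,"ty":0,"tz":-25,"grip":0.2},{"wx":0,"wy":0,"wz":7.96,"tx":0,"ty":0,"tz":-5,"grip":0.2},{"wx":0,"wy":0,"wz":7.96,"tx":0,"ty":0,"tz":0,"grip":0.2},{"wx":0,"wy":0,"wz":7.96,"tx":0,"ty":0,"tz":0,"grip":0.2},{"wx":0,"wy":0,"wz":7.96,"tx":0,"ty":0,"tz":0,"grip":0.2},{"wx":0,"wy":0,"wz":7.96,"tx":0,"ty":0,"tz":0,"grip":0.2},{"wx":0,"wy":0,"wz":7.96,"tx":0,"ty":0,"tz":0,"grip":0.2},{"wx":0,"wy":0,"wz":0,"tx":0,"ty":0,"tz":0,"grip":0.2}]}' | grep -E "gri|gra"
python3 - <<'E'
from h import *
go(D['b'],.04,AD)
E
```

```text
time: 22.5
eef_pos: [0.544, -0.1754, 0.0155]
tool_rot: [[-0.992, -0.128, 0.001], [-0.128, 0.992, -0.0], [-0.001, -0.001, -1.0]]
ft_force: [-1.2, 1.0, 5.3]
gripper_width: 0.0309
grasp_force: 29.6
gripper_width: 0.0313
grasp_force: 29.8
t23.7 now-axes [260.8 297.4  84.8] turn -0.04 after-turn [260.6 297.6  84.7] tilt [-0.  0. -1.] F [ 0.2 -0.  -0.2] w 0.0313 gf 29.8 pos [ 0.5434 -0.1751  0.1247]
```

```bash
python3 -m crank '{"motion":[{"wx":0,"wy":0,"wz":0,"tx":13,"ty":15,"tz":0,"grip":0.2},{"wx":0,"wy":0,"wz":0,"tx":26,"ty":30,"tz":0,"grip":0.2},{"wx":0,"wy":0,"wz":0,"tx":26,"ty":30,"tz":0,"grip":0.2},{"wx":0,"wy":0,"wz":0,"tx":26,"ty":30,"tz":0,"grip":0.2},{"wx":0,"wy":0,"wz":0,"tx":26,"ty":30,"tz":0,"grip":0.2},{"wx":0,"wy":0,"wz":0,"tx":26,"ty":30,"tz":0,"grip":0.2},{"wx":0,"wy":0,"wz":0,"tx":26,"ty":30,"tz":0,"grip":0.2},{"wx":0,"wy":0,"wz":0,"tx":26,"ty":30,"tz":0,"grip":0.2},{"wx":0,"wy":0,"wz":0,"tx":26,"ty":30,"tz":0,"grip":0.2},{"wx":0,"wy":0,"wz":0,"tx":26,"ty":30,"tz":0,"grip":0.2},{"wx":0,"wy":0,"wz":0,"tx":14,"ty":12.5,"tz":0,"grip":0.2},{"wx":0,"wy":0,"wz":0,"tx":0,"ty":0,"tz":0,"grip":0.2}]}' | grep -E "time|eef" &&
python3 -m crank '{"motion":[{"wx":0,"wy":0,"wz":0,"tx":0,"ty":0,"tz":25,"grip":0.2},{"wx":0,"wy":0,"wz":0,"tx":0,"ty":0,"tz":30,"grip":0.2},{"wx":0,"wy":0,"wz":0,"tx":0,"ty":0,"tz":20,"grip":0.2},{"wx":0,"wy":0,"wz":0,"tx":0,"ty":0,"tz":8,"grip":0.2},{"wx":0,"wy":0,"wz":0,"tx":0,"ty":0,"tz":2,"grip":0.2},{"wx":0,"wy":0,"wz":0,"tx":0,"ty":0,"tz":0,"grip":0.2},{"wx":0,"wy":0,"wz":0,"tx":0,"ty":0,"tz":0,"grip":0.2}]}' | grep -E "eef|ft_"
python3 - <<'E'
from h import *
go(D['b'],.0355,AD)
E
```

```text
time: 24.9
eef_pos: [0.5369, 0.2231, 0.1247]
eef_pos: [0.5386, 0.2205, 0.041]
ft_force: [-0.4, 0.4, -0.4]
t25.6 now-axes [ 0.9 -1.   5.5] turn -0.04 after-turn [ 0.9 -1.   5.5] tilt [ 0.002  0.    -1.   ] F [-0.4  0.4 -0.4] w 0.0311 gf 29.9 pos [0.5386 0.2205 0.041 ]
```

```bash
python3 -m crank '{"motion":[{"wx":0,"wy":0,"wz":0,"tx":0.5,"ty":-0.5,"tz":2,"grip":0.2},{"wx":0,"wy":0,"wz":0,"tx":0,"ty":0,"tz":2,"grip":0.2},{"wx":0,"wy":0,"wz":0,"tx":0,"ty":0,"tz":0,"grip":0.2},{"wx":0,"wy":0,"wz":0,"tx":0,"ty":0,"tz":0,"grip":0.2}]}' | grep -E "eef|ft_"
python3 -m crank '{"motion":[{"wx":0,"wy":0,"wz":0,"tx":0,"ty":0,"tz":1,"grip":0.2},{"wx":0,"wy":0,"wz":0,"tx":0,"ty":0,"tz":0,"grip":0.2}]}' | grep -E "eef|ft_"
python3 -m crank '{"motion":[{"wx":0,"wy":0,"wz":0,"tx":0,"ty":0,"tz":0.5,"grip":0.2},{"wx":0,"wy":0,"wz":0,"tx":0,"ty":0,"tz":0,"grip":0.2}]}' | grep -E "eef|ft_"
```

```text
eef_pos: [0.5368, 0.2205, 0.0359]
ft_force: [-0.2, 0.4, -1.6]
eef_pos: [0.537, 0.2205, 0.0353]
ft_force: [-0.9, -1.2, 4.7]
eef_pos: [0.537, 0.2206, 0.0352]
ft_force: [-2.6, 0.1, 7.5]
```

```bash
python3 -m crank '{"motion":[{"wx":0,"wy":0,"wz":0,"tx":0,"ty":0,"tz":-1,"grip":0.2},{"wx":0,"wy":0,"wz":0,"tx":0,"ty":0,"tz":0,"grip":0.45},{"wx":0,"wy":0,"wz":0,"tx":0,"ty":0,"tz":0,"grip":0.6},{"wx":0,"wy":0,"wz":0,"tx":0,"ty":0,"tz":0,"grip":0.8},{"wx":0,"wy":0,"wz":0,"tx":0,"ty":0,"tz":0,"grip":0.8},{"wx":0,"wy":0,"wz":0,"tx":0,"ty":0,"tz":-10,"grip":0.8},{"wx":0,"wy":0,"wz":0,"tx":0,"ty":0,"tz":-30,"grip":1},{"wx":0,"wy":0,"wz":0,"tx":0,"ty":0,"tz":-30,"grip":1},{"wx":0,"wy":0,"wz":0,"tx":0,"ty":0,"tz":-25,"grip":1}]}' | grep -E "eef|gri" &&
python3 -m crank '{"motion":[{"wx":0,"wy":0,"wz":-7.96,"tx":0,"ty":0,"tz":0,"grip":1},{"wx":0,"wy":0,"wz":-7.96,"tx":0,"ty":0,"tz":0,"grip":1},{"wx":0,"wy":0,"wz":-7.96,"tx":0,"ty":0,"tz":0,"grip":1},{"wx":0,"wy":0,"wz":-7.96,"tx":0,"ty":0,"tz":0,"grip":1},{"wx":0,"wy":0,"wz":-7.96,"tx":0,"ty":0,"tz":0,"grip":1},{"wx":0,"wy":0,"wz":-7.96,"tx":0,"ty":0,"tz":0,"grip":1},{"wx":0,"wy":0,"wz":0,"tx":0,"ty":0,"tz":0,"grip":1}]}' | grep eef
python3 - <<'E'
from h import *
go(S['y'],.016,AS)
E
```

```text
eef_pos: [0.5373, 0.2206, 0.1325]
gripper_width: 0.0853
eef_pos: [0.537, 0.2205, 0.131]
t28.0 now-axes [ 100.3 -393.8  114.9] turn -0.07 after-turn [ 100.7 -393.7  115. ] tilt [ 0.001  0.    -1.   ] F [ 0.2 -0.3 -0.4] w 0.0854 gf 0.0 pos [0.537  0.2205 0.131 ]
```

```bash
python3 -m crank '{"motion":[{"wx":0,"wy":0,"wz":0,"tx":6,"ty":-22,"tz":0,"grip":1},{"wx":0,"wy":0,"wz":0,"tx":11,"ty":-44,"tz":0,"grip":1},{"wx":0,"wy":0,"wz":0,"tx":11,"ty":-44,"tz":0,"grip":1},{"wx":0,"wy":0,"wz":0,"tx":11,"ty":-44,"tz":0,"grip":1},{"wx":0,"wy":0,"wz":0,"tx":11,"ty":-44,"tz":0,"grip":1},{"wx":0,"wy":0,"wz":0,"tx":11,"ty":-44,"tz":0,"grip":1},{"wx":0,"wy":0,"wz":0,"tx":11,"ty":-44,"tz":0,"grip":1},{"wx":0,"wy":0,"wz":0,"tx":11,"ty":-44,"tz":0,"grip":1},{"wx":0,"wy":0,"wz":0,"tx":11,"ty":-44,"tz":0,"grip":1},{"wx":0,"wy":0,"wz":0,"tx":6.5,"ty":-20,"tz":0,"grip":1},{"wx":0,"wy":0,"wz":0,"tx":0,"ty":0,"tz":0,"grip":1},{"wx":0,"wy":0,"wz":0,"tx":0,"ty":0,"tz":0,"grip":1}]}' | grep -E "time|eef" &&
python3 -m crank '{"motion":[{"wx":0,"wy":0,"wz":0,"tx":0,"ty":0,"tz":40,"grip":1},{"wx":0,"wy":0,"wz":0,"tx":0,"ty":0,"tz":40,"grip":1},{"wx":0,"wy":0,"wz":0,"tx":0,"ty":0,"tz":25,"grip":1},{"wx":0,"wy":0,"wz":0,"tx":0,"ty":0,"tz":9,"grip":1},{"wx":0,"wy":0,"wz":0,"tx":0,"ty":0,"tz":0,"grip":1},{"wx":0,"wy":0,"wz":0,"tx":0,"ty":0,"tz":0,"grip":1}]}' | grep -E "time|eef|ft_"
python3 - <<'E'
from h import *
go(S['y'],.016,AS)
E
```

```text
time: 29.2
eef_pos: [0.4876, -0.1832, 0.1305]
time: 29.8
eef_pos: [0.4888, -0.1829, 0.0173]
ft_force: [-0.4, 0.4, 0.0]
t29.8 now-axes [0.8 0.1 1.3] turn -0.01 after-turn [0.8 0.1 1.3] tilt [ 0.001 -0.001 -1.   ] F [-0.4  0.4  0. ] w 0.0854 gf 0.0 pos [ 0.4888 -0.1829  0.0173]
```

```bash
python3 -m crank '{"motion":[{"wx":0,"wy":0,"wz":0,"tx":0,"ty":0,"tz":1.5,"grip":0.5},{"wx":0,"wy":0,"wz":0,"tx":0,"ty":0,"tz":0,"grip":0.3},{"wx":0,"wy":0,"wz":0,"tx":0,"ty":0,"tz":0,"grip":0.2},{"wx":0,"wy":0,"wz":0,"tx":0,"ty":0,"tz":0,"grip":0.2},{"wx":0,"wy":0,"wz":0,"tx":0,"ty":0,"tz":0,"grip":0.2},{"wx":0,"wy":0,"wz":0,"tx":0,"ty":0,"tz":0,"grip":0.2},{"wx":0,"wy":0,"wz":0,"tx":0,"ty":0,"tz":0,"grip":0.2},{"wx":0,"wy":0,"wz":0,"tx":0,"ty":0,"tz":0,"grip":0.2}]}' 30 &&
python3 -m crank '{"motion":[{"wx":0,"wy":0,"wz":0,"tx":0,"ty":0,"tz":-5,"grip":0.2},{"wx":0,"wy":0,"wz":0,"tx":0,"ty":0,"tz":-15,"grip":0.2},{"wx":0,"wy":0,"wz":0,"tx":0,"ty":0,"tz":-30,"grip":0.2},{"wx":0,"wy":0,"wz":0,"tx":0,"ty":0,"tz":-30,"grip":0.2},{"wx":0,"wy":0,"wz":0,"tx":0,"ty":0,"tz":-25,"grip":0.2},{"wx":0,"wy":0,"wz":7.96,"tx":0,"ty":0,"tz":-5,"grip":0.2},{"wx":0,"wy":0,"wz":7.96,"tx":0,"ty":0,"tz":0,"grip":0.2},{"wx":0,"wy":0,"wz":7.96,"tx":0,"ty":0,"tz":0,"grip":0.2},{"wx":0,"wy":0,"wz":7.96,"tx":0,"ty":0,"tz":0,"grip":0.2},{"wx":0,"wy":0,"wz":7.96,"tx":0,"ty":0,"tz":0,"grip":0.2},{"wx":0,"wy":0,"wz":7.96,"tx":0,"ty":0,"tz":0,"grip":0.2},{"wx":0,"wy":0,"wz":0,"tx":0,"ty":0,"tz":0,"grip":0.2}]}' | grep -E "gri|gra"
python3 - <<'E'
from h import *
go(D['y'],.04,AD)
E
```

```text
time: 30.6
eef_pos: [0.4882, -0.1835, 0.0155]
tool_rot: [[-0.992, -0.128, 0.001], [-0.128, 0.992, -0.001], [-0.001, -0.001, -1.0]]
ft_force: [-1.3, 0.9, 6.3]
gripper_width: 0.0312
grasp_force: 29.5
gripper_width: 0.0311
grasp_force: 29.9
t31.8 now-axes [279.6 339.7  84.9] turn -0.04 after-turn [279.4 339.9  84.8] tilt [-0.  0. -1.] F [-0.1  1.2 -0. ] w 0.0311 gf 29.9 pos [ 0.4875 -0.1831  0.1248]
```

```bash
python3 -m crank '{"motion":[{"wx":0,"wy":0,"wz":0,"tx":13,"ty":15,"tz":0,"grip":0.2},{"wx":0,"wy":0,"wz":0,"tx":26,"ty":32,"tz":0,"grip":0.2},{"wx":0,"wy":0,"wz":0,"tx":26,"ty":32,"tz":0,"grip":0.2},{"wx":0,"wy":0,"wz":0,"tx":26,"ty":32,"tz":0,"grip":0.2},{"wx":0,"wy":0,"wz":0,"tx":26,"ty":32,"tz":0,"grip":0.2},{"wx":0,"wy":0,"wz":0,"tx":26,"ty":32,"tz":0,"grip":0.2},{"wx":0,"wy":0,"wz":0,"tx":26,"ty":32,"tz":0,"grip":0.2},{"wx":0,"wy":0,"wz":0,"tx":26,"ty":32,"tz":0,"grip":0.2},{"wx":0,"wy":0,"wz":0,"tx":26,"ty":32,"tz":0,"grip":0.2},{"wx":0,"wy":0,"wz":0,"tx":26,"ty":32,"tz":0,"grip":0.2},{"wx":0,"wy":0,"wz":0,"tx":26,"ty":32,"tz":0,"grip":0.2},{"wx":0,"wy":0,"wz":0,"tx":6.5,"ty":5,"tz":0,"grip":0.2}]}' | grep -E "time|eef" &&
python3 -m crank '{"motion":[{"wx":0,"wy":0,"wz":0,"tx":0,"ty":0,"tz":0,"grip":0.2},{"wx":0,"wy":0,"wz":0,"tx":0,"ty":0,"tz":0,"grip":0.2},{"wx":0,"wy":0,"wz":0,"tx":0,"ty":0,"tz":25,"grip":0.2},{"wx":0,"wy":0,"wz":0,"tx":0,"ty":0,"tz":30,"grip":0.2},{"wx":0,"wy":0,"wz":0,"tx":0,"ty":0,"tz":20,"grip":0.2},{"wx":0,"wy":0,"wz":0,"tx":0,"ty":0,"tz":8,"grip":0.2},{"wx":0,"wy":0,"wz":0,"tx":0,"ty":0,"tz":2,"grip":0.2},{"wx":0,"wy":0,"wz":0,"tx":0,"ty":0,"tz":0,"grip":0.2},{"wx":0,"wy":0,"wz":0,"tx":0,"ty":0,"tz":0,"grip":0.2}]}' | grep -E "eef|ft_"
python3 - <<'E'
from h import *
go(D['y'],.0355,AD)
E
```

```text
time: 33.0
eef_pos: [0.4952, 0.2608, 0.1249]
eef_pos: [0.4962, 0.2569, 0.041]
ft_force: [0.3, -0.4, -0.8]
t33.9 now-axes [ 1.3 -1.1  5.5] turn -0.07 after-turn [ 1.3 -1.1  5.5] tilt [ 0.002  0.001 -1.   ] F [ 0.3 -0.4 -0.8] w 0.0312 gf 30.0 pos [0.4962 0.2569 0.041 ]
```

```bash
python3 -m crank '{"motion":[{"wx":0,"wy":0,"wz":0,"tx":0.5,"ty":-0.5,"tz":2,"grip":0.2},{"wx":0,"wy":0,"wz":0,"tx":0,"ty":0,"tz":2,"grip":0.2},{"wx":0,"wy":0,"wz":0,"tx":0,"ty":0,"tz":0,"grip":0.2},{"wx":0,"wy":0,"wz":0,"tx":0,"ty":0,"tz":0,"grip":0.2}]}' | grep -E "eef|ft_"
python3 -m crank '{"motion":[{"wx":0,"wy":0,"wz":0,"tx":0,"ty":0,"tz":1,"grip":0.2},{"wx":0,"wy":0,"wz":0,"tx":0,"ty":0,"tz":0,"grip":0.2}]}' | grep -E "eef|ft_"
python3 -m crank '{"motion":[{"wx":0,"wy":0,"wz":0,"tx":0,"ty":0,"tz":0.5,"grip":0.2},{"wx":0,"wy":0,"wz":0,"tx":0,"ty":0,"tz":0,"grip":0.2}]}' | grep -E "eef|ft_"
```

```text
eef_pos: [0.4944, 0.2569, 0.0358]
ft_force: [-1.0, -0.1, -1.4]
eef_pos: [0.4945, 0.257, 0.0353]
ft_force: [-1.2, -0.4, 4.4]
eef_pos: [0.4946, 0.257, 0.0353]
ft_force: [-1.7, -0.7, 9.0]
```

```bash
python3 -m crank '{"motion":[{"wx":0,"wy":0,"wz":0,"tx":0,"ty":0,"tz":-1,"grip":0.2},{"wx":0,"wy":0,"wz":0,"tx":0,"ty":0,"tz":0,"grip":0.45},{"wx":0,"wy":0,"wz":0,"tx":0,"ty":0,"tz":0,"grip":0.6},{"wx":0,"wy":0,"wz":0,"tx":0,"ty":0,"tz":0,"grip":0.8},{"wx":0,"wy":0,"wz":0,"tx":0,"ty":0,"tz":0,"grip":0.8},{"wx":0,"wy":0,"wz":0,"tx":0,"ty":0,"tz":-10,"grip":0.8},{"wx":0,"wy":0,"wz":0,"tx":0,"ty":0,"tz":-30,"grip":1},{"wx":0,"wy":0,"wz":0,"tx":0,"ty":0,"tz":-30,"grip":1},{"wx":0,"wy":0,"wz":0,"tx":0,"ty":0,"tz":-30,"grip":1},{"wx":0,"wy":0,"wz":0,"tx":0,"ty":0,"tz":-30,"grip":1}]}' | grep -E "eef|gri" &&
python3 -m crank '{"motion":[{"wx":0,"wy":0,"wz":0,"tx":0,"ty":-40,"tz":0,"grip":1},{"wx":0,"wy":0,"wz":0,"tx":0,"ty":-40,"tz":0,"grip":1},{"wx":0,"wy":0,"wz":0,"tx":0,"ty":-40,"tz":0,"grip":1},{"wx":0,"wy":0,"wz":0,"tx":0,"ty":-40,"tz":0,"grip":1},{"wx":0,"wy":0,"wz":0,"tx":0,"ty":0,"tz":0,"grip":1},{"wx":0,"wy":0,"wz":0,"tx":0,"ty":0,"tz":0,"grip":1},{"wx":0,"wy":0,"wz":0,"tx":0,"ty":0,"tz":0,"grip":1}]}' | grep -E "time|eef"
python3 - <<'E'
from h import *
t=bot.capture("top");s=bot.capture("scene")
cv2.imwrite("pics/t9.png",t[:,:,::-1]);cv2.imwrite("pics/s9.png",s[:,:,::-1])
cv2.imwrite("pics/c9.png",np.hstack([cv2.resize(t[130:290,110:270,::-1],(400,400)),cv2.resize(s[170:290,360:480,::-1],(400,400))]))
E
```

```text
eef_pos: [0.4944, 0.2568, 0.1673]
gripper_width: 0.0853
time: 36.4
eef_pos: [0.3921, 0.1354, 0.1661]
```

View pics/c9.png

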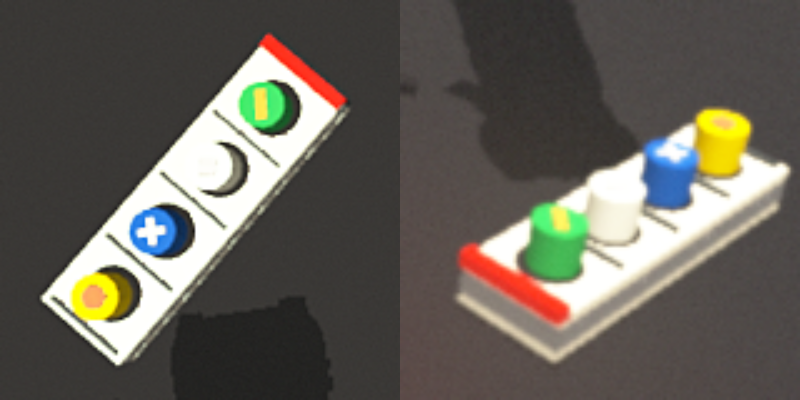

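All four stand upright in the order green, white, blue, yellow from the red bar; the top-view offset to the left is mostly parallax. I check that numerically and hand in if it holds.

Run:
```python
from h import *
ok=True
for k,p in zip('gby',[(262,105),(151,231),(95,297)]):
    X=plane(ray("top",(110+p[0]/2.5,130+p[1]/2.5)),.061);e=np.linalg.norm(X[:2]-D[k]);print(k,X.round(4),round(e,4));ok&=e<.006
if ok: print(bot.hand_in())
```

```text
g [0.6204 0.1496 0.061 ] 0.003
b [0.5363 0.2219 0.061 ] 0.0019
y [0.4928 0.258  0.061 ] 0.002
the job is handed in; nothing more can be done
None
```

All four mounts stand upright on the white tray in the order green, white, blue, yellow from its red bar, and the job is handed in; green, blue and yellow measured within about 3 mm of their spots, white was checked only by eye, and the judge's verdict was not shown.

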